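# Tighten a hub bearing retainer with a two-pin spanner, then free the fixture

### The job

Fit the larger two-pin spanner into the two holes of the recessed retainer ring in the wheel hub and turn the ring clockwise with it until it is fully home, then put that spanner back upright on the plywood stand it came from, pins down in the slot, and let go of it. After that slide the safety catch on the release box all the way open and press the button it uncovers fully down for a moment, leaving the catch open. Do not disturb the spray cans, the jar or the smaller spanner.

Things in the scene. Friction and masses are not known exactly. Their poses are not given: they have to be found in the camera images.
- spanner_grip (a point): The two-pin spanner to use, the larger of two alike, standing pins down on its plywood stand. Point: centre of its upright black grip slab, 56 mm long (its x), 18 mm thick (its y), 62 mm high, gripped across the 18 mm; z is up. The slab stands on a steel bar whose top lies 31 mm below this point. Either way round does.
- spanner: The same spanner (0.3 to 0.55 kg); origin: centre of the underside of its steel bar, 45 mm below the grip's centre. Bar 96 mm long (x), 30 mm wide, 14 mm thick. Two round pins, 8 mm thick and 15 mm long, the last 5 mm tapered to 4 mm, point down from the underside at x = +36 and -36 mm.
- stand_top (a point): The plywood stand of that spanner, 130 x 60 mm, 22 mm high, fixed; the two stands are alike. Point: centre of its top. A slot 110 mm long (its x), 16 mm wide and 16 mm deep takes the pins; the spanner's bar lies along x on the stand's top, spanner_grip then 45 mm above this point.
- ring_top (a point): The steel retainer ring, 107 mm across, 16 mm thick, in a recess 112 mm wide, 12 mm below the hub's rim. Point: centre of its top face, 78 mm above the bench. Two through holes 14 mm wide lie at 36 mm either side of it along this frame's x axis, which turns with the ring; z up. With the spanner's bar lying on the ring, spanner_grip is 45 mm above this point.
- ring (a joint): Angle (rad) the ring has been turned clockwise seen from above. Starts between 0.1 and 0.5; the stop, fully home, is at 1.4: then the dark line on the ring, square to the line of the holes, meets the one on the hub's rim. Stiff (about 0.25 N m), stays where left. The pins' play in the holes may make the spanner turn 0.09 rad further.
- hub: The wheel hub clamped in its fixture, fixed to the bench: base disc 176 mm across, 12 mm high, with three steel jaws 42 mm high; hub 144 mm across, its rim 90 mm above the bench. Origin: on the axis, at the bench.
- panel: The fixture's grey release box, 80 mm (its x) by 140 mm (its y), 42 mm high, fixed to the bench; origin: centre of its underside. Two dark guide bars 20 mm high run along its long sides at x = +31 and -31 mm (7 mm wide each), up to 62 mm above the bench. Under the catch, at y = -35 mm, is the button.
- catch_tab (a point): Centre of the upright steel tab of the sliding safety catch: 36 mm long (x), 12 mm thick (y), 34 mm high, on a plate 56 x 46 mm, 4 mm thick, that covers the button when closed. The plate's top is 17 mm below this point, 62 mm above the bench; the tab is 15 mm from the plate's middle towards +y. Axes as the panel's: the catch opens to +y.
- catch (a joint): Travel of the catch to +y of the panel (m): 0 closed, 0.056 fully open. It needs about 2 N and stays where it is left.
- button_top (a point): Centre of the top of the round grey push button, 32 mm across, 56 mm above the bench when up. When the catch is fully open, the catch plate's near edge is 33 mm from the button's centre towards +y and the guide bars are 28 mm either side along x.
- button (a joint): How far the button is pressed (m): 0 up, 0.006 fully down at about 5 N. It springs back.
- spanner2_grip (a point): The smaller two-pin spanner (pins 46 mm apart, bar 70 mm long, grip slab as on the other): it does not fit; leave it. Point: centre of its grip slab, z up.
- stand2_top (a point): The stand of the smaller spanner, 130 x 60 x 22 mm, fixed. Point: centre of its top.
- tray: Grey parts tray 120 x 85 mm, 32 mm high, fixed. Origin: centre of its underside.
- can1_mid (a point): Spray can with a black cap, 64 mm across, 195 mm high, loose. Point: its centre.
- can2_mid (a point): Spray can with a white cap, 64 mm across, 195 mm high, loose. Point: its centre.
- jar_mid (a point): Amber glass jar, 72 mm across, 110 mm high, loose. Point: its centre.
There are look-alikes about, which are no part of the job. What is shaped like the panel but pink is not meant.

How it is judged:
On the way, in this order (a step that is already met when the one before it is completed fails the run):
1. the larger spanner's pins are in the ring's holes (horizontal distance between spanner_grip and ring_top below 0.008 m and z of spanner_grip in the frame of ring_top below 0.05 m and angle between the x axis of spanner_grip and the x axis of ring_top, either way round below 0.15 rad and angle between spanner_grip's own z axis and vertical below 0.12 rad and value of joint ring below 1 rad), for 0.1 s.
2. the ring is turned fully home with the spanner in it (horizontal distance between spanner_grip and ring_top below 0.008 m and z of spanner_grip in the frame of ring_top below 0.05 m and angle between the x axis of spanner_grip and the x axis of ring_top, either way round below 0.15 rad and angle between spanner_grip's own z axis and vertical below 0.12 rad and value of joint ring above 1.28 rad), for 0.1 s.
3. the spanner stands back on its stand, released, the catch still closed (x of spanner_grip in the frame of stand_top between -0.015 and 0.015 m and y of spanner_grip in the frame of stand_top between -0.008 and 0.008 m and z of spanner_grip in the frame of stand_top between 0.04 and 0.049 m and angle between spanner_grip's own z axis and vertical below 0.1 rad and contact force between spanner and the fingers below 0.2 N and value of joint catch below 0.01 m), for 0.2 s.
4. the safety catch is slid open (value of joint catch above 0.046 m), for 0.1 s.
5. the button is pressed down (value of joint button above 0.0045 m), for 0.1 s.
At the end, for the whole second after the job is handed in: Ring within 0.12 rad of its stop; larger spanner upright (0.1 rad) and released on its own stand, pins in the slot, within 15 mm along and 8 mm across it and 5 mm of its resting height; catch open by at least 46 of 56 mm; button up again (value of joint ring above 1.28 rad and x of spanner_grip in the frame of stand_top between -0.015 and 0.015 m and y of spanner_grip in the frame of stand_top between -0.008 and 0.008 m and z of spanner_grip in the frame of stand_top between 0.04 and 0.049 m and angle between spanner_grip's own z axis and vertical below 0.1 rad and contact force between spanner and the fingers below 0.2 N and value of joint catch above 0.046 m and value of joint button below 0.002 m); the robot touches nothing.
It fails at once if a spray can, the jar or the smaller spanner is moved by more than 30 mm or knocked over (distance of any of can1_mid, can2_mid, jar_mid, spanner2_grip from where it was at the start of the episode above 0.03 m).
It also fails if it takes over 72 s, if anything falls off the work surface, if the arm or the gripper's body presses on something with over 40 N, if the wrist force passes 120 N, or if a joint passes its speed limit or range.

### The arm

A 6-joint arm with a two-finger parallel gripper is mounted at the origin on the work surface. World frame = base frame: x ahead of the robot, y to its left, z up, the work surface at z = 0. Lengths are in m, angles in rad, forces in N, time in s.
With the tool pointing down it reaches from about 0.35 to 0.975 m from the base axis. Payload 4.9 kg.
Tool frame: the origin (TCP) lies midway between the tips of the shut fingers; the grasp point (between the pads) lies 19 mm behind it; z points along the fingers, y is the line along which they close (so a half turn about z gives the same grasp; the last joint's range is limited). The gripper opens to 85 mm and grips with 20 to 120 N. Pads are 22 mm wide; open, the fingers measure 114 mm over their backs; the gripper's body (76 mm by 85 mm) begins 54 mm behind the grasp point. The pads swing forward as they close: fully open they stand 13 mm farther back than shut.
Start: joints at [1.176, 0.053, 1.613, -0, 1.476, -0.119], TCP at [0.17, 0.601, 0.231] pointing down, gripper open.
Joint ranges: [-3.01, 3.01], [-1.01, 2.22], [0.06, 2.58], [-1.02, 4.17], [0.09, 2.62], [-3.14, 3.14]. Speed limits (rad/s): [2.57, 2.57, 3.14, 3.14, 3.14, 3.14].

### API

Orientations are given as a unit quaternion [w, x, y, z].
In Python, from plant import state, grab_frame, job_done, cut_out, place_of gives the robot as it stands.
- The arm moves only by the tool jog_arm, never from a script. Its argument "motion" is text: rows parted by semicolons, each of 7 numbers parted by spaces: the opening in per cent of the stroke, from 0 (shut) to 100 (fully open), then the shift along the tool's x, y, z as a fraction of full scale, then the turn, a rotation vector about the tool's x, y, z as a fraction of full scale. A call has exactly 5 rows; each row is the pose to reach, as a shift and turn from the pose commanded when the call began, along the tool's axes at that moment; what a row does not reach only later rows make up. Full scale, the value 1, is 50 cm for a shift and 1.5 rad for a turn. A row lasts 1/8 s, in which the tool goes at most 62.5 mm and 10.7 degrees, less where a joint would pass 70% of its speed; a pose out of reach is approached as far as the arm can. A call with a number of a shift or a turn outside -1 to 1 is refused whole. A call with a gripper value outside its range is refused whole. The fingers move at their own pace and stop on an object; the grip force is fixed at half the most. Time passes only in rows, so rows that repeat a pose let the fingers close, or fill a call up. It gives the time, the measured TCP pose, the force, the opening and the grip force at its end, in the units of the state.
- state(): the state, without advancing time (a new reading comes with each control period).
- grab_frame(name): name is "side" or "top"; returns a dict with "color" (384x512x3 uint8, red, green, blue), "range_z" (384x512 float32, m along the optical axis (not along the pixel's ray), 0 where there is no reading), "intrinsics" (3x3 intrinsics, pixels), "world_from_camera" (4x4, takes a point from camera to world coordinates). Camera axes: x right, y up, looking along -z (the intrinsics and any distortion apply to the point x, -y, -z); pixel columns grow to the right and rows downward; lengths in m; the calibration is good to about 2 mm. A picture is of the moment at which its call begins.
- job_done(): hands the job in; it is judged then, once.
Trained networks look in the newest picture that a camera, given by its name, has taken for a name from the list of things; names that differ only in an ending like _2 or _b are one class to them, and where a whole thing is asked for, a point or a joint stands for the part that bears it (a point fixed in the world has none). Each returns a list of dicts, best first, with "p" (0 to 1); they miss things now and then, are a little off and sometimes report something else, mostly with a low value. They report only what shows in the picture. A call takes as long as a camera call. They do not tell look-alikes from the thing itself.
- cut_out(camera, thing): "pixels" (384x512 bool, what is visible of it).
- place_of(camera, thing): "at" ([x, y, z] in m, in world coordinates, good to about 4 mm: a listed point, or the origin of a listed thing).
The state is a dict: "time": time; "joint_pos": joint angles; "joint_vel": joint speeds; "joint_efforts": joint torques, N m; "tool_pos": TCP position; "tool_rot": TCP orientation; "contact_force": force on the tool from outside, world axes, zero at the start; "ft_torque": the same for the moment, N m; "gripper_width": opening from 0.0 (shut) to 1.0 (fully open); "grasp_force": force on a finger pad.
Only numpy, scipy, OpenCV 4.12 (cv2) and the standard library are available. Lean on these libraries where they do the work, as an engineer would, in place of code of your own. Each camera call takes 0.05 s, during which the arm holds its last target. There are 200 camera calls.

## Working session

There is one attempt and no reset: what is moved stays moved. The work goes in short steps, Python scripts to look and compute and a tool call to move; the robot and the scene stay as the last step left them, time stands still between calls to the robot, and variables do not carry over. Pictures are saved under pics/ and viewed, at most 10 in all, crops included, and the job is handed in when it is done.

Besides the shell and the picture viewer there is one more tool, called after "Emit:" as a command line: name --argument value ..., lists and objects as JSON in quotes. jog_arm: Moves the arm, as the interface text tells. Shift numbers are shares of 50 cm and turn numbers shares of 1.5 rad, none past 1 either way. Its arguments: {"type":"object","properties":{"motion":{"type":"string"}},"required":["motion"]}

```bash
ls; mkdir -p pics
cat > h.py <<'E'
import numpy as np, cv2
from plant import *
def save(f,n): cv2.imwrite('pics/'+n,cv2.cvtColor(f['color'],cv2.COLOR_RGB2BGR))
def cloud(f):
    K=f['intrinsics'];T=f['world_from_camera'];z=f['range_z']
    v,u=np.mgrid[:z.shape[0],:z.shape[1]]
    p=np.stack([(u-K[0,2])/K[0,0]*z,-(v-K[1,2])/K[1,1]*z,-z,np.ones_like(z)],-1)
    return (p@T.T)[...,:3]
def proj(f,P):
    K=f['intrinsics'];T=np.linalg.inv(f['world_from_camera'])
    p=np.c_[np.atleast_2d(P),np.ones(len(np.atleast_2d(P)))]@T.T
    return np.c_[K[0,0]*p[:,0]/-p[:,2]+K[0,2],K[1,1]*-p[:,1]/-p[:,2]+K[1,2]]
E
python3 - <<'E'
from h import *
a=grab_frame('top');b=grab_frame('side');save(a,'top0.png');save(b,'side0.png')
print(a['intrinsics'],a['world_from_camera'].round(3),b['world_from_camera'].round(3))
for c in('top','side'):
  for t in 'spanner_grip stand_top ring_top hub panel catch_tab button_top spanner2_grip stand2_top can1_mid can2_mid jar_mid tray'.split():
    print(c,t,[(np.round(r['at'],3).tolist(),round(r['p'],2)) for r in place_of(c,t)[:3]])
E
```

```text
pics
[[412.77478181   0.         253.25864984]
 [  0.         412.77478181 189.56821864]
 [  0.           0.           1.        ]] [[ 0.018  0.996 -0.082  0.372]
 [-1.     0.016 -0.02  -0.008]
 [-0.019  0.082  0.996  1.306]
 [ 0.     0.     0.     1.   ]] [[ 0.707  0.48  -0.519 -0.207]
 [-0.707  0.493 -0.508 -0.707]
 [ 0.012  0.726  0.688  1.037]
 [ 0.     0.     0.     1.   ]]
top spanner_grip [([0.43, -0.242, 0.066], 0.65)]
top stand_top [([0.43, -0.247, 0.023], 0.85)]
top ring_top [([0.541, -0.01, 0.079], 0.95)]
top hub [([0.539, -0.01, -0.004], 0.56)]
top panel [([0.604, 0.26, 0.002], 0.98), ([0.228, 0.265, -0.006], 0.57)]
top catch_tab [([0.606, 0.239, 0.084], 0.68), ([0.232, 0.245, 0.081], 0.51)]
top button_top []
top spanner2_grip [([0.42, 0.268, 0.07], 0.62)]
top stand2_top [([0.422, 0.266, 0.024], 0.62)]
top can1_mid [([0.602, -0.442, 0.095], 0.8)]
top can2_mid [([0.552, 0.425, 0.094], 0.95), ([0.609, 0.24, 0.081], 0.31)]
top jar_mid [([0.738, 0.087, 0.056], 0.95)]
top tray [([0.605, -0.264, -0.0], 0.97)]
side spanner_grip [([0.434, -0.246, 0.069], 0.91)]
side stand_top [([0.608, -0.263, 0.003], 0.69), ([0.426, -0.243, 0.021], 0.62)]
side ring_top [([0.537, -0.008, 0.077], 0.57)]
side hub [([0.541, -0.009, 0.0], 0.62)]
side panel [([0.223, 0.268, 0.0], 0.98), ([0.608, 0.262, -0.001], 0.9)]
side catch_tab [([0.61, 0.239, 0.08], 0.69), ([0.231, 0.246, 0.077], 0.61)]
side button_top []
side spanner2_grip [([0.608, -0.265, 0.001], 0.71)]
side stand2_top [([0.43, 0.268, 0.024], 0.65), ([0.435, -0.246, 0.07], 0.52)]
side can1_mid [([0.54, -0.01, 0.078], 0.61), ([0.604, -0.438, 0.1], 0.58)]
side can2_mid [([0.552, 0.424, 0.098], 0.78)]
side jar_mid [([0.73, 0.086, 0.055], 0.76)]
side tray [([0.608, -0.264, 0.003], 0.57)]
```

View pics/top0.png

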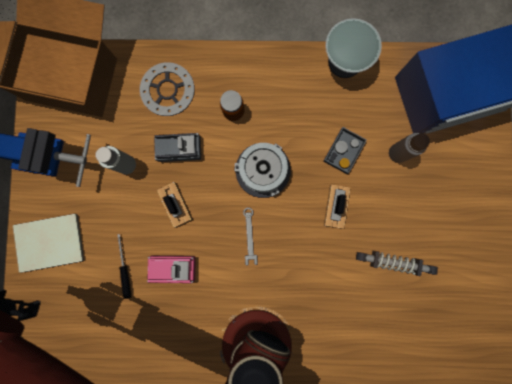

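View pics/side0.png

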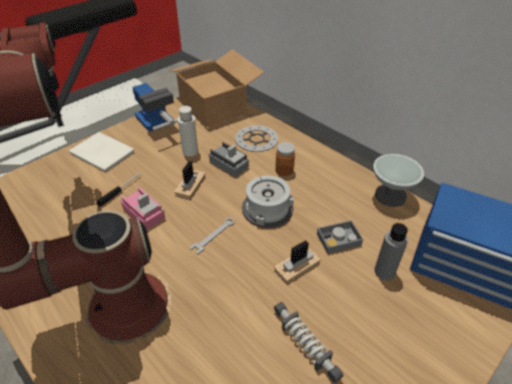

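```bash
cat >> h.py <<'E'
def ortho(f,c,z,w=0.08,n=280):
    # rows: +x up, columns: -y right
    W=np.array([[c[0]+w,c[1]+w,z],[c[0]+w,c[1]-w,z],[c[0]-w,c[1]-w,z],[c[0]-w,c[1]+w,z]])
    H=cv2.getPerspectiveTransform(np.float32([[0,0],[n,0],[n,n],[0,n]]),proj(f,W).astype(np.float32))
    return cv2.warpPerspective(f['color'],H,(n,n),flags=cv2.INTER_CUBIC|cv2.WARP_INVERSE_MAP)[...,::-1]
E
cat > m.py <<'E'
from h import *
a=grab_frame('top');b=grab_frame('side')
its=[((.43,-.245),.036),((.422,.267),.036),((.540,-.01),.078),((.606,.26),.062)]
rows=[np.hstack([ortho(f,c,z,.08,190) for c,z in its]) for f in(a,b)]
cv2.imwrite('pics/o1.png',np.vstack(rows))
for f in(a,b):
  P=cloud(f)
  for c,z0,z1 in[((.43,-.245),.015,.03),((.422,.267),.015,.03),((.43,-.245),.030,.042),((.422,.267),.03,.042),((.43,-.245),.09,.11),((.422,.267),.09,.11),((.606,.26),.035,.07),((.606,.26),.085,.12),((.54,-.01),.083,.1),((.54,-.01),.07,.083)]:
    m=(abs(P[...,0]-c[0])<.1)&(abs(P[...,1]-c[1])<.1)&(P[...,2]>z0)&(P[...,2]<z1)
    q=P[m]
    if len(q)<5: print(c,z0,len(q));continue
    r=cv2.minAreaRect(q[:,:2].astype(np.float32)); print(c,z0,len(q),np.round(r[0],4),np.round(r[1],3),round(r[2],1),'z',np.median(q[:,2]).round(4))
E
python3 m.py
```

```text
(0.43, -0.245) 0.015 459 [ 0.4306 -0.2433] [0.061 0.13 ] 81.3 z 0.023
(0.422, 0.267) 0.015 495 [0.428  0.2655] [0.13  0.061] 26.2 z 0.0233
(0.43, -0.245) 0.03 165 [ 0.4319 -0.2388] [0.035 0.103] 79.6 z 0.0364
(0.422, 0.267) 0.03 79 [0.4286 0.2634] [0.076 0.053] 32.5 z 0.0369
(0.43, -0.245) 0.09 123 [ 0.435  -0.2427] [0.019 0.054] 80.8 z 0.0982
(0.422, 0.267) 0.09 122 [0.4245 0.2647] [0.056 0.018] 26.7 z 0.0987
(0.606, 0.26) 0.035 1069 [0.6054 0.2582] [0.079 0.14 ] 5.1 z 0.0467
(0.606, 0.26) 0.085 56 [0.6081 0.2385] [0.034 0.012] 3.5 z 0.0974
(0.54, -0.01) 0.083 819 [ 0.5413 -0.0109] [0.142 0.141] 46.0 z 0.0909
(0.54, -0.01) 0.07 879 [ 0.5345 -0.0107] [0.106 0.128] 86.2 z 0.0785
(0.43, -0.245) 0.015 421 [ 0.4304 -0.2453] [0.063 0.134] 80.2 z 0.0234
(0.422, 0.267) 0.015 279 [0.4291 0.2648] [0.138 0.064] 25.7 z 0.0231
(0.43, -0.245) 0.03 184 [ 0.4344 -0.2459] [0.03  0.099] 77.0 z 0.037
(0.422, 0.267) 0.03 75 [0.4367 0.2644] [0.098 0.031] 19.8 z 0.036
(0.43, -0.245) 0.09 123 [ 0.4338 -0.2451] [0.021 0.057] 79.4 z 0.0991
(0.422, 0.267) 0.09 77 [0.4241 0.2625] [0.059 0.02 ] 26.9 z 0.0981
(0.606, 0.26) 0.035 588 [0.6055 0.2554] [0.082 0.142] 4.6 z 0.0487
(0.606, 0.26) 0.085 42 [0.608  0.2365] [0.039 0.014] 2.7 z 0.0949
(0.54, -0.01) 0.083 574 [ 0.5407 -0.0122] [0.144 0.142] 46.1 z 0.0913
(0.54, -0.01) 0.07 644 [ 0.5341 -0.0183] [0.132 0.131] 1.2 z 0.079
```

View pics/o1.png

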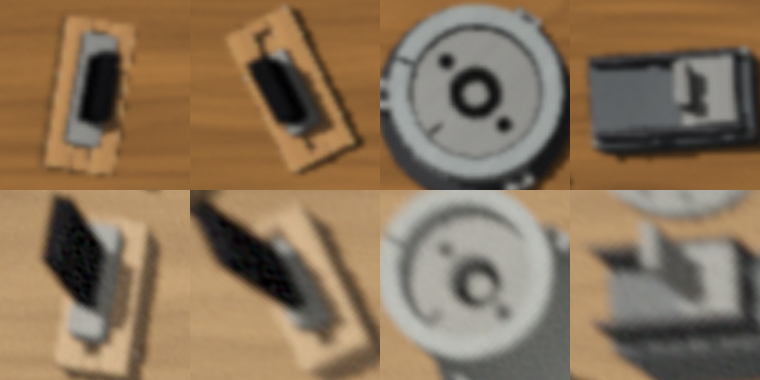

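```bash
cat >> h.py <<'E'
from scipy.spatial.transform import Rotation as R
def row(pos,yaw,base=None):
    """shift and turn fractions to bring the down-pointing tool to pos with tool x at yaw deg (either way round the nearer)"""
    s=state() if base is None else base
    q=s['tool_rot'];A=R.from_quat([q[1],q[2],q[3],q[0]])
    best=None
    for k in(0,180):
        y=np.radians(yaw+k);X=np.array([np.cos(y),np.sin(y),0]);Z=np.array([0,0,-1.])
        B=R.from_matrix(np.c_[X,np.cross(Z,X),Z]);v=(A.inv()*B).as_rotvec()
        if best is None or np.linalg.norm(v)<np.linalg.norm(best):best=v
    d=A.inv().apply(np.array(pos)-s['tool_pos'])
    return np.r_[d/.5,best/1.5].round(4)
def st():
    s=state();q=s['tool_rot'];M=R.from_quat([q[1],q[2],q[3],q[0]]).as_matrix()
    print('t',round(s['time'],2),'tcp',np.round(s['tool_pos'],4),'yaw',np.degrees(np.arctan2(M[1,0],M[0,0])).round(2),'tz',M[:,2].round(3),'j',np.round(s['joint_pos'],2),'F',np.round(s['contact_force'],1),'T',np.round(s['ft_torque'],2),'w',round(s['gripper_width'],3),'g',round(s['grasp_force'],1))
E
python3 - <<'E'
from h import *
st()
for n in('top',):
  f=grab_frame(n); im=ortho(f,(.5408,-.0105),.078,.08,640)
  g=cv2.cvtColor(im,cv2.COLOR_BGR2GRAY); 
  _,l,s,c=cv2.connectedComponentsWithStats((g<70).astype(np.uint8))
  for i in range(1,len(s)):
    x=.5408+.08-c[i][1]*.16/640;y=-.0105+.08-c[i][0]*.16/640
    if s[i][4]>40 and np.hypot(x-.5408,y+.0105)<.075: print(n,s[i],round(x,4),round(y,4))
print(row((.434,-.2445,.16),-9.7));
E
```

```text
t 1.5 tcp [0.1702 0.6014 0.2313] yaw 164.2 tz [ 0.  0. -1.] j [ 1.18  0.05  1.61  0.    1.48 -0.12] F [-0.5 -1.  -0.3] T [-0.   -0.05  0.02] w 1.002 g 0.0
top [ 200  189   41   41 1315] 0.5686 0.0145
top [    0   205   640   435 48254] 0.4895 -0.0267
top [  236   232   167   166 15787] 0.5425 -0.0102
top [ 394  401   42   42 1309] 0.5154 -0.0341
[-0.9684 -1.4841  0.1426  0.      0.     -0.071 ]
```

```bash
python3 -c "
from h import *
print(row((.40,.32,.25),168),row((.44,.2,.25),170.3))"
```

```text
[-0.5955 -0.4163 -0.0374  0.      0.     -0.0442] [-0.7378 -0.6254 -0.0374  0.      0.     -0.071 ]
```

Emit:
jog_arm --motion "100 -0.12 -0.08 -0.04 0 0 -0.01; 100 -0.24 -0.16 -0.04 0 0 -0.02; 100 -0.36 -0.25 -0.04 0 0 -0.03; 100 -0.48 -0.33 -0.04 0 0 -0.04; 100 -0.6 -0.42 -0.04 0 0 -0.05"

```text
time: 2.17
tool_pos: [0.368, 0.3601, 0.2515]
tool_rot: [0.0, 0.1, 0.995, 0.0]
contact_force: [1.1, 0.9, 1.1]
gripper_width: 1.004
grasp_force: 0.0
```

```bash
python3 -c "
from h import *
st()
print(row((.44,.1,.25),170.3),row((.44,-.2,.2),170.3),row((.434,-.2445,.16),170.3))"
```

```text
t 2.17 tcp [0.368  0.3601 0.2515] yaw 168.54 tz [ 0.001  0.001 -1.   ] j [ 0.63 -0.23  1.84 -0.    1.53 -0.74] F [1.1 0.9 1.1] T [ 0.05 -0.01  0.02] w 1.004 g 0.0
[-0.2445 -0.4812  0.0029  0.0005  0.0005 -0.0205] [-3.6360e-01 -1.0693e+00  1.0260e-01  5.0000e-04  5.0000e-04 -2.0500e-02] [-3.6940e-01 -1.1589e+00  1.8260e-01  5.0000e-04  5.0000e-04 -2.0500e-02]
```

Emit:
jog_arm --motion "100 -0.08 -0.14 0 0 0 -0.005; 100 -0.15 -0.27 0 0 0 -0.01; 100 -0.23 -0.4 0 0 0 -0.01; 100 -0.24 -0.5 0 0 0 -0.01; 100 -0.25 -0.62 0 0 0 -0.01"

```text
time: 2.8
tool_pos: [0.429, 0.0569, 0.2515]
tool_rot: [0.0, 0.093, 0.996, -0.0]
contact_force: [0.5, 0.0, -0.4]
gripper_width: 1.004
grasp_force: 0.0
```

```bash
python3 -c "
from h import *
st()
print(row((.434,-.2445,.16),170.3))"
```

```text
t 2.8 tcp [0.429  0.0569 0.2515] yaw 169.36 tz [ 0.001 -0.    -1.   ] j [-0.04 -0.45  2.01 -0.    1.58 -1.43] F [ 0.5  0.  -0.4] T [-0.05 -0.05  0.01] w 1.004 g 0.0
[-0.121  -0.5907  0.1832 -0.      0.0006 -0.0109]
```

Emit:
jog_arm --motion "100 -0.02 -0.12 0.03 0 0 -0.01; 100 -0.05 -0.24 0.06 0 0 -0.01; 100 -0.07 -0.36 0.09 0 0 -0.01; 100 -0.1 -0.48 0.12 0 0 -0.01; 100 -0.12 -0.57 0.15 0 0 -0.01"

```text
time: 3.42
tool_pos: [0.435, -0.2347, 0.1762]
tool_rot: [0.001, 0.086, 0.996, -0.0]
contact_force: [-0.4, 0.9, 0.7]
gripper_width: 0.998
grasp_force: 0.0
```

```bash
python3 -c "
from h import *
st()
print(row((.434,-.2445,.1),170.3));print(row((.434,-.2445,.048),170.3))"
```

```text
t 3.42 tcp [ 0.435  -0.2347  0.1762] yaw 170.13 tz [ 0.001 -0.001 -1.   ] j [-0.65 -0.23  1.97  0.    1.4  -2.04] F [-0.4  0.9  0.7] T [-0.01 -0.01 -0.01] w 0.998 g 0.0
[-0.0012 -0.0195  0.1525 -0.0004  0.0008 -0.002 ]
[-0.0011 -0.0194  0.2565 -0.0004  0.0008 -0.002 ]
```

Emit:
jog_arm --motion "100 0 -0.01 0.08 0 0 -0.001; 100 0 -0.01 0.16 0 0 -0.001; 100 0 -0.01 0.22 0 0 -0.001; 100 0 -0.01 0.256 0 0 -0.001; 100 0 -0.01 0.256 0 0 -0.001"

```text
time: 4.05
tool_pos: [0.4336, -0.2366, 0.0472]
tool_rot: [-0.001, 0.084, 0.996, 0.001]
contact_force: [-0.7, 0.4, 0.4]
gripper_width: 1.005
grasp_force: 0.0
```

```bash
python3 -c "
from h import *
st()
print(row((.434,-.2445,.048),170.3))
for c in('top','side'):
  P=cloud(grab_frame(c))
  m=(abs(P[...,0]-.43)<.045)&(abs(P[...,1]+.245)<.03)&(P[...,2]>.09)&(P[...,2]<.104)
  print(np.round(cv2.minAreaRect(P[m][:,:2].astype(np.float32))[:2],4).tolist() if m.sum()>9 else m.sum())
  print([np.round(r['at'],4) for r in place_of(c,'spanner_grip')[:2]])"
```

```text
t 4.05 tcp [ 0.4336 -0.2366  0.0472] yaw 170.31 tz [-0.002  0.002 -1.   ] j [-0.65 -0.07  2.06  0.    1.15 -2.05] F [-0.7  0.4  0.4] T [-0.02 -0.   -0.  ] w 1.005 g 0.0
[-0.0034 -0.0155 -0.0017  0.0008 -0.0015  0.0001]
0
[array([ 0.4329, -0.2394,  0.068 ])]
[[0.4327, -0.2445], [0.0181, 0.0565]]
[array([ 0.4339, -0.2414,  0.0673]), array([ 0.6043, -0.2653, -0.002 ])]
```

Emit:
jog_arm --motion "100 0 -0.0144 0 0 0 0; 100 0 -0.0144 0 0 0 0; 0 0 -0.0144 0 0 0 0; 0 0 -0.0144 0 0 0 0; 0 0 -0.0144 0 0 0 0"

```text
time: 4.88
tool_pos: [0.4331, -0.2441, 0.0482]
tool_rot: [-0.0, 0.085, 0.996, 0.0]
contact_force: [0.5, -0.4, 0.1]
gripper_width: 0.376
grasp_force: 0.0
```

Emit:
jog_arm --motion "0 0 0 0 0 0 0; 0 0 0 0 0 0 0; 0 0 0 0 0 0 0; 0 0 0 0 0 0 0; 0 0 0 0 0 0 0"

```text
time: 5.5
tool_pos: [0.4331, -0.2439, 0.0482]
tool_rot: [-0.0, 0.085, 0.996, 0.0]
contact_force: [0.5, 2.9, 0.5]
gripper_width: 0.204
grasp_force: 63.7
```

```bash
python3 -c "
from h import *
st()
print(row((.435,-.2445,.16),170.3));print(row((.5415,-.0103,.16),222.4))"
```

```text
t 5.5 tcp [ 0.4331 -0.2439  0.0482] yaw 170.3 tz [-0.     0.001 -1.   ] j [-0.66 -0.06  2.05  0.    1.15 -2.06] F [0.5 2.9 0.5] T [ 0.43 -0.06  0.01] w 0.204 g 63.7
[-3.900e-03 -3.000e-04 -2.236e-01  5.000e-04 -1.000e-04 -0.000e+00]
[-1.349e-01  4.973e-01 -2.233e-01  5.000e-04  1.000e-04 -6.062e-01]
```

Emit:
jog_arm --motion "0 0 0 -0.06 0 0 0; 0 0 0 -0.16 0 0 0; 0 -0.03 0.1 -0.25 0 0 -0.12; 0 -0.06 0.2 -0.25 0 0 -0.24; 0 -0.08 0.3 -0.25 0 0 -0.36"

```text
time: 6.12
tool_pos: [0.4985, -0.1024, 0.1737]
tool_rot: [0.0, -0.187, 0.982, -0.001]
contact_force: [0.5, 0.2, -3.4]
gripper_width: 0.203
grasp_force: 63.1
```

```bash
python3 -c "
from h import *
st()
print(row((.5415,-.0103,.165),222.4))"
```

```text
t 6.12 tcp [ 0.4985 -0.1024  0.1737] yaw -158.45 tz [ 0.001 -0.002 -1.   ] j [-0.35 -0.19  1.94 -0.    1.39 -2.29] F [ 0.5  0.2 -3.4] T [ 0.03 -0.06  0.01] w 0.203 g 63.1
[-1.476e-01  1.398e-01  1.710e-02 -1.600e-03  1.000e-04 -2.426e-01]
```

Emit:
jog_arm --motion "0 -0.05 0.05 0 0 0 -0.1; 0 -0.1 0.1 0 0 0 -0.18; 0 -0.145 0.136 0.01 0 0 -0.24; 0 -0.145 0.136 0.01 0 0 -0.24; 0 -0.145 0.136 0.01 0 0 -0.24"

```text
time: 6.75
tool_pos: [0.5401, -0.014, 0.1673]
tool_rot: [-0.001, -0.357, 0.934, -0.0]
contact_force: [-0.2, 0.1, -4.5]
gripper_width: 0.203
grasp_force: 63.1
```

```bash
python3 -c "
from h import *
st()
print(row((.5415,-.0103,.150),222.4))
f=grab_frame('side');g=grab_frame('top')
z=state()['tool_pos'][2]
for c,fr in(('top',g),('side',f)):
  print(c,[(np.round(r['at'],4),round(r['p'],2)) for t in('spanner_grip','ring_top') for r in place_of(c,t)[:2]])
  P=cloud(fr); q=P[(abs(P[...,0]-.5415)<.06)&(abs(P[...,1]+.0103)<.06)&(P[...,2]<z-.01)&(P[...,2]>z-.03)]
  if len(q)>9: r=cv2.minAreaRect(q[:,:2].astype(np.float32));print(len(q),np.round(r[0],4),np.round(r[1],3),r[2],np.median(q[:,2])-z)
def crop(fr,c):
  u,v=proj(fr,c)[0].astype(int); k=fr['color'][v-60:v+60,u-60:u+60]; return cv2.resize(k,(400,400),interpolation=cv2.INTER_CUBIC)[...,::-1]
cv2.imwrite('pics/c1.png',np.hstack([crop(g,(.5415,-.0103,.12)),crop(f,(.5415,-.0103,.12))]))"
```

```text
t 6.75 tcp [ 0.5401 -0.014   0.1673] yaw -138.17 tz [-0.002 -0.001 -1.   ] j [-0.16 -0.1   1.87 -0.    1.37 -2.46] F [-0.2  0.1 -4.5] T [-0.04  0.01 -0.03] w 0.203 g 63.1
[-0.0071  0.0037  0.0345  0.0004 -0.0013 -0.0066]
top [(array([ 0.5388, -0.015 ,  0.1888]), 0.57), (array([ 0.543 , -0.0083,  0.0782]), 0.53)]
69 [ 0.5189 -0.0343] [0.036 0.03 ] 41.94205856323242 -0.012769332306702741
side [(array([ 0.5423, -0.0179,  0.1879]), 0.58), (array([ 0.5394, -0.005 ,  0.0774]), 0.94)]
75 [ 0.524  -0.0298] [0.057 0.029] 43.626041412353516 -0.012847430574816299
```

View pics/c1.png

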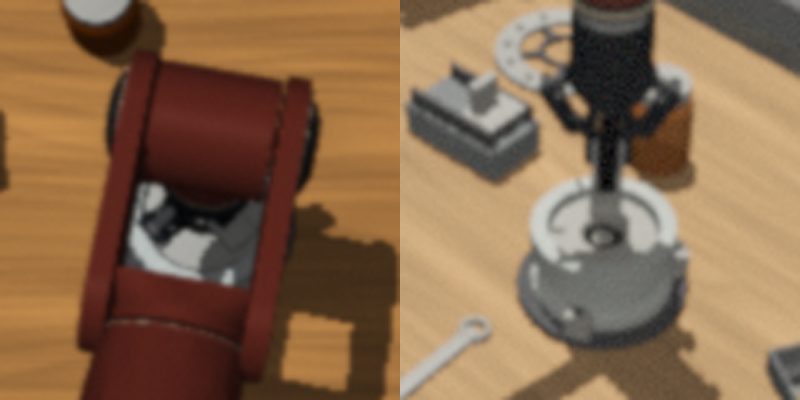

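Emit:
jog_arm --motion "0 -0.007 0.004 0.03 0 0 -0.006; 0 -0.007 0.004 0.06 0 0 -0.006; 0 -0.007 0.004 0.075 0 0 -0.006; 0 -0.007 0.004 0.075 0 0 -0.006; 0 -0.007 0.004 0.075 0 0 -0.006"

```text
time: 7.68
tool_pos: [0.5423, -0.0097, 0.1311]
tool_rot: [0.0, -0.361, 0.932, -0.0]
contact_force: [0.3, 0.5, -4.0]
gripper_width: 0.205
grasp_force: 63.3
```

```bash
python3 -c "
from h import *
st()
print(row((.5415,-.0103,.104),222.4))"
```

```text
t 7.67 tcp [ 0.5423 -0.0097  0.1311] yaw -137.62 tz [ 0.001 -0.    -1.   ] j [-0.16 -0.06  1.9  -0.    1.3  -2.47] F [ 0.3  0.5 -4. ] T [-0.01 -0.02  0.04] w 0.205 g 63.3
[ 0.0021  0.0003  0.0542 -0.0004  0.0002 -0.0002]
```

Emit:
jog_arm --motion "0 0.002 0 0.01 0 0 0; 0 0.002 0 0.02 0 0 0; 0 0.002 0 0.03 0 0 0; 0 0.002 0 0.036 0 0 0; 0 0.002 0 0.036 0 0 0"

```text
time: 8.3
tool_pos: [0.541, -0.0103, 0.1123]
tool_rot: [-0.0, -0.361, 0.932, 0.0]
contact_force: [-0.1, -0.4, -4.1]
gripper_width: 0.201
grasp_force: 63.3
```

```bash
python3 -c "
from h import *
st()
print(row((.5415,-.0103,.104),222.4))"
```

```text
t 8.3 tcp [ 0.541  -0.0103  0.1123] yaw -137.62 tz [-0.001  0.    -1.   ] j [-0.16 -0.04  1.91  0.    1.27 -2.47] F [-0.1 -0.4 -4.1] T [-0.02 -0.01 -0.02] w 0.201 g 63.3
[-0.0006 -0.0006  0.0166  0.0004 -0.0003 -0.0002]
```

Emit:
jog_arm --motion "0 0 0 0.007 0 0 0; 0 0 0 0.014 0 0 0; 0 0 0 0.014 0 0 0; 0 0 0 0.014 0 0 0; 0 0 0 0.014 0 0 0"

```text
time: 8.93
tool_pos: [0.5414, -0.0103, 0.1059]
tool_rot: [0.0, -0.362, 0.932, -0.0]
contact_force: [0.5, 0.5, -4.5]
gripper_width: 0.203
grasp_force: 63.3
```

```bash
python3 -c "
from h import *
st()
print(row((.5415,-.0103,.105),156.5),row((.5415,-.0103,.105),151.5))"
```

```text
t 8.93 tcp [ 0.5414 -0.0103  0.1059] yaw -137.61 tz [ 0. -0. -1.] j [-0.16 -0.03  1.92 -0.    1.26 -2.47] F [ 0.5  0.5 -4.5] T [-0.    0.03 -0.03] w 0.203 g 63.3
[-2.000e-04 -1.000e-04  1.900e-03 -1.000e-04  2.000e-04  7.666e-01] [-2.000e-04 -1.000e-04  1.900e-03 -1.000e-04  2.000e-04  8.248e-01]
```

Emit:
jog_arm --motion "0 0 0 0 0 0 0.08; 0 0 0 0 0 0 0.16; 0 0 0 0 0 0 0.25; 0 0 0 0 0 0 0.34; 0 0 0 0 0 0 0.42"

```text
time: 9.55
tool_pos: [0.5413, -0.0105, 0.1059]
tool_rot: [-0.0, -0.053, 0.999, -0.0]
contact_force: [-0.5, -1.2, -3.7]
gripper_width: 0.2
grasp_force: 63.1
```

Emit:
jog_arm --motion "0 0 0 0 0 0 0.08; 0 0 0 0 0 0 0.16; 0 0 0 0 0 0 0.24; 0 0 0 0 0 0 0.32; 0 0 0 0 0 0 0.32"

```text
time: 10.18
tool_pos: [0.5413, -0.0104, 0.1059]
tool_rot: [0.0, 0.183, 0.983, -0.0]
contact_force: [-0.6, 0.7, -4.1]
gripper_width: 0.205
grasp_force: 63.2
```

```bash
python3 -c "
from h import *
st()"
```

```text
t 10.18 tcp [ 0.5413 -0.0104  0.1059] yaw 158.86 tz [ 0. -0. -1.] j [-0.16 -0.03  1.92 -0.    1.26 -1.36] F [-0.6  0.7 -4.1] T [-0.06  0.04 -0.01] w 0.205 g 63.2
```

Emit:
jog_arm --motion "0 0 0 0 0 0 0.02; 0 0 0 0 0 0 0.04; 0 0 0 0 0 0 0.06; 0 0 0 0 0 0 0.07; 0 0 0 0 0 0 0.08"

```text
time: 10.8
tool_pos: [0.5412, -0.0105, 0.1058]
tool_rot: [-0.0, 0.243, 0.97, -0.0]
contact_force: [-2.3, -1.6, -1.7]
gripper_width: 0.197
grasp_force: 63.5
```

```bash
python3 -c "
from h import *
st()"
```

```text
t 10.8 tcp [ 0.5412 -0.0105  0.1058] yaw 151.87 tz [-0. -0. -1.] j [-0.16 -0.03  1.92 -0.    1.26 -1.24] F [-2.3 -1.6 -1.7] T [-0.43  0.44  0.4 ] w 0.197 g 63.5
```

Emit:
jog_arm --motion "0 0 0 0 0 0 0.015; 0 0 0 0 0 0 0.03; 0 0 0 0 0 0 0.03; 0 0 0 0 0 0 0.03; 0 0 0 0 0 0 0.03"

```text
time: 11.42
tool_pos: [0.5413, -0.0104, 0.1059]
tool_rot: [-0.0, 0.264, 0.965, -0.0]
contact_force: [-2.9, -2.9, 0.5]
gripper_width: 0.203
grasp_force: 77.9
```

```bash
python3 -c "
from h import *
st()
f=grab_frame('side')
cv2.imwrite('pics/r2.png',ortho(f,(.5415,-.0103),.084,.08,500))"
```

```text
t 11.43 tcp [ 0.5413 -0.0104  0.1059] yaw 149.39 tz [-0.    -0.001 -1.   ] j [-0.16 -0.03  1.92 -0.    1.26 -1.19] F [-2.9 -2.9  0.5] T [-0.53  0.7   2.27] w 0.203 g 77.9
```

View pics/r2.png

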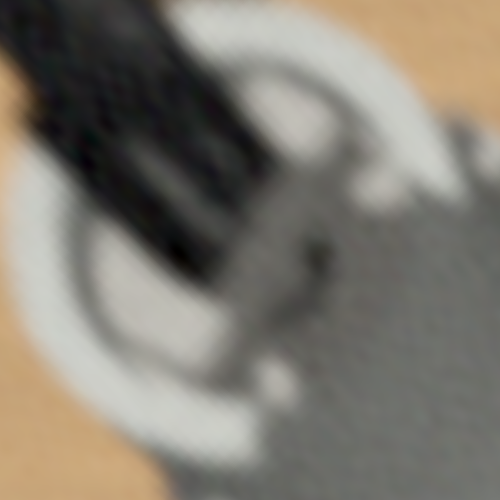

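Emit:
jog_arm --motion "0 0 0 0 0 0 -0.03; 0 0 0 0 0 0 -0.045; 0 0 0 -0.02 0 0 -0.045; 0 0 0 -0.06 0 0 -0.045; 0 0 0 -0.13 0 0 -0.045"

```text
time: 12.1
tool_pos: [0.5409, -0.0098, 0.1713]
tool_rot: [-0.001, 0.232, 0.973, 0.001]
contact_force: [0.6, -0.1, -5.0]
gripper_width: 0.197
grasp_force: 63.0
```

```bash
python3 -c "
from h import *
st()
print(row((.4331,-.2441,.17),170.3))"
```

```text
t 12.1 tcp [ 0.5409 -0.0098  0.1713] yaw 153.11 tz [-0.001  0.002 -1.   ] j [-0.16 -0.1   1.87  0.    1.38 -1.26] F [ 0.6 -0.1 -5. ] T [-0.04 -0.06 -0.01] w 0.197 g 63.0
[-0.0197 -0.5154  0.0021  0.0008 -0.001  -0.2   ]
```

Emit:
jog_arm --motion "0 0 -0.08 0 0 0 -0.03; 0 -0.01 -0.18 0 0 0 -0.08; 0 -0.01 -0.28 0 0 0 -0.12; 0 -0.02 -0.38 0 0 0 -0.16; 0 -0.02 -0.48 0 0 0 -0.2"

```text
time: 12.72
tool_pos: [0.4423, -0.2306, 0.173]
tool_rot: [0.002, 0.083, 0.997, -0.0]
contact_force: [0.0, 0.0, -3.3]
gripper_width: 0.202
grasp_force: 63.2
```

Emit:
jog_arm --motion "0 0 -0.02 0 0 0 0; 0 0 -0.03 0 0 0 0; 0 0 -0.034 0 0 0 0; 0 0 -0.034 0 0 0 0; 0 0 -0.034 0 0 0 0"

```text
time: 13.35
tool_pos: [0.4395, -0.2451, 0.1707]
tool_rot: [-0.0, 0.083, 0.997, 0.0]
contact_force: [-0.6, -0.8, -3.8]
gripper_width: 0.203
grasp_force: 63.1
```

```bash
python3 -c "
from h import *
st()
print(row((.4331,-.2441,.09),170.3))
f=grab_frame('side');g=grab_frame('top');P=cloud(g)
cv2.imwrite('pics/s2.png',np.hstack([ortho(g,(.5415,-.0103),.078,.08,380),ortho(f,(.433,-.244),state()['tool_pos'][2]-.012,.08,380)]))
s=state()['tool_pos']
for fr in(f,g):
  P=cloud(fr); q=P[(abs(P[...,0]-s[0])<.06)&(abs(P[...,1]-s[1])<.04)&(P[...,2]<s[2]-.009)&(P[...,2]>s[2]-.03)]
  if len(q)>9: r=cv2.minAreaRect(q[:,:2].astype(np.float32));print(len(q),np.round(r[0],4),np.round(r[1],3),r[2])"
```

```text
t 13.35 tcp [ 0.4395 -0.2451  0.1707] yaw 170.45 tz [-0.  0. -1.] j [-0.66 -0.2   1.95  0.    1.39 -2.06] F [-0.6 -0.8 -3.8] T [-0.04  0.03 -0.  ] w 0.203 g 63.1
[ 1.290e-02 -3.000e-04  1.613e-01  2.000e-04 -1.000e-04  1.700e-03]
184 [ 0.4389 -0.2465] [0.03  0.097] 80.39527893066406
69 [ 0.4389 -0.2448] [0.03  0.092] 80.47078704833984
```

View pics/s2.png

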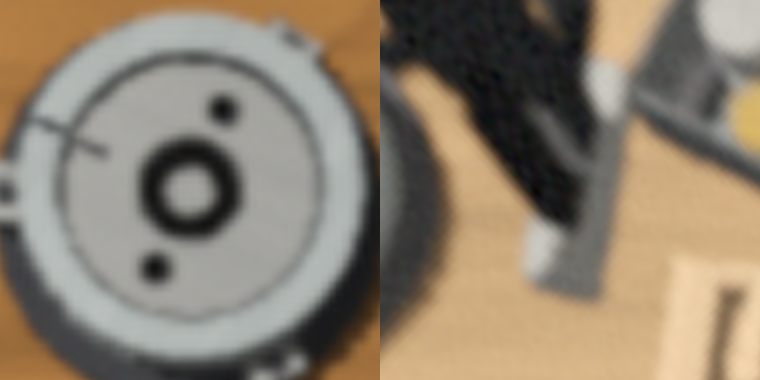

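Emit:
jog_arm --motion "0 0.013 0 0.04 0 0 0.001; 0 0.013 0 0.1 0 0 0.001; 0 0.013 0 0.16 0 0 0.001; 0 0.013 0 0.18 0 0 0.001; 0 0.013 0 0.18 0 0 0.001"

```text
time: 14.08
tool_pos: [0.4319, -0.2442, 0.0796]
tool_rot: [-0.001, 0.085, 0.996, 0.001]
contact_force: [-0.4, 0.0, -4.3]
gripper_width: 0.201
grasp_force: 63.0
```

```bash
python3 -c "
from h import *
st()
print(row((.4329,-.2441,.0485),170.3))"
```

```text
t 14.07 tcp [ 0.4319 -0.2442  0.0796] yaw 170.29 tz [-0.002  0.001 -1.   ] j [-0.66 -0.11  2.04 -0.    1.22 -2.07] F [-0.4  0.  -4.3] T [ 0.04  0.02 -0.03] w 0.201 g 63.0
[-0.002   0.0005  0.0622  0.0007 -0.0014 -0.0001]
```

Emit:
jog_arm --motion "0 -0.001 0 0.02 0 0 0; 0 -0.001 0 0.035 0 0 0; 0 -0.001 0 0.047 0 0 0; 0 -0.001 0 0.058 0 0 0; 0 -0.001 0 0.061 0 0 0"

```text
time: 14.7
tool_pos: [0.433, -0.2447, 0.0498]
tool_rot: [-0.0, 0.085, 0.996, 0.0]
contact_force: [0.1, -0.4, -4.4]
gripper_width: 0.202
grasp_force: 63.1
```

```bash
python3 -c "
from h import *
st()"
```

```text
t 14.7 tcp [ 0.433  -0.2447  0.0498] yaw 170.3 tz [-0.001  0.    -1.   ] j [-0.66 -0.06  2.05 -0.    1.15 -2.07] F [ 0.1 -0.4 -4.4] T [-0.01 -0.01 -0.01] w 0.202 g 63.1
```

Emit:
jog_arm --motion "0 0 0 0.002 0 0 0; 0 0 0 0.002 0 0 0; 100 0 0 0.002 0 0 0; 100 0 0 0.002 0 0 0; 100 0 0 0.002 0 0 0"

```text
time: 15.32
tool_pos: [0.4337, -0.2452, 0.05]
tool_rot: [0.001, 0.085, 0.996, -0.0]
contact_force: [-0.6, -0.4, 0.7]
gripper_width: 0.83
grasp_force: 0.0
```

Emit:
jog_arm --motion "100 0 0 0 0 0 0; 100 0 0 -0.06 0 0 0; 100 0 0 -0.16 0 0 0; 100 0 0 -0.28 0 0 0; 100 0 0 -0.38 0 0 0"

```text
time: 15.95
tool_pos: [0.4334, -0.2449, 0.2419]
tool_rot: [0.001, 0.085, 0.996, -0.001]
contact_force: [0.8, 0.0, -0.0]
gripper_width: 1.002
grasp_force: 0.0
```

```bash
python3 -c "
from h import *
st()
print(row((.56,.1,.24),173),row((.6081,.185,.24),173))
for c in('top','side'):
  P=cloud(grab_frame(c))
  m=(abs(P[...,0]-.43)<.045)&(abs(P[...,1]+.245)<.04)&(P[...,2]>.09)&(P[...,2]<.104)
  print(np.round(P[m][:,2].mean(),4),cv2.minAreaRect(P[m][:,:2].astype(np.float32)) if m.sum()>9 else m.sum())
  print([(np.round(r['at'],4),round(r['p'],2)) for t in ('spanner_grip','stand_top','catch_tab','panel') for r in place_of(c,t)[:2]])"
```

```text
t 15.95 tcp [ 0.4334 -0.2449  0.2419] yaw 170.3 tz [ 0.002 -0.001 -1.   ] j [-0.66 -0.27  1.89  0.    1.52 -2.07] F [ 0.8  0.  -0. ] T [ 0.05 -0.03 -0.03] w 1.002 g 0.0
[-1.333e-01  7.227e-01  3.300e-03 -6.000e-04  1.100e-03 -3.140e-02] [-1.995e-01  9.065e-01  3.300e-03 -6.000e-04  1.100e-03 -3.140e-02]
0.101 1
[(array([ 0.432 , -0.2458,  0.0665]), 0.44), (array([ 0.4267, -0.2438,  0.0229]), 0.61), (array([0.6073, 0.2355, 0.0816]), 0.58), (array([0.2302, 0.2445, 0.0804]), 0.58), (array([ 0.2287,  0.2659, -0.0029]), 0.85), (array([0.6016, 0.2602, 0.0013]), 0.64)]
0.0981 ((0.4341752231121063, -0.24748432636260986), (0.02037353627383709, 0.05650664493441582), 80.48831176757812)
[(array([ 0.435 , -0.2478,  0.0686]), 0.61), (array([ 0.5428, -0.0108, -0.0008]), 0.58), (array([ 0.4258, -0.2409,  0.0225]), 0.62), (array([0.2283, 0.2455, 0.077 ]), 0.76), (array([0.6094, 0.2349, 0.0804]), 0.72), (array([6.068e-01, 2.626e-01, 1.000e-04]), 0.75), (array([0.2265, 0.2693, 0.    ]), 0.72)]
```

```bash
python3 -c "
from h import *
print(row((.5,-.05,.24),177),row((.58,.12,.24),185),row((.6103,.199,.2),185))"
```

```text
[-0.0673  0.4059 -0.0047  0.0011 -0.0017 -0.078 ] [-0.1677  0.768  -0.0044  0.0012 -0.0017 -0.1711] [-0.201   0.9338  0.0757  0.0012 -0.0017 -0.1711]
```

Emit:
jog_arm --motion "0 -0.04 0.1 0 0 0 -0.02; 0 -0.08 0.2 0 0 0 -0.04; 0 -0.12 0.3 0 0 0 -0.06; 0 -0.15 0.4 0 0 0 -0.08; 0 -0.17 0.5 0 0 0 -0.1"

```text
time: 17.08
tool_pos: [0.5595, -0.011, 0.2382]
tool_rot: [-0.001, 0.009, 1.0, 0.0]
contact_force: [0.1, -1.2, -0.1]
gripper_width: -0.001
grasp_force: 0.0
```

```bash
python3 -c "
from h import *
st()
print(row((.6103,.199,.2),185))"
```

```text
t 17.07 tcp [ 0.5595 -0.011   0.2382] yaw 178.96 tz [-0.001  0.    -1.   ] j [-0.15 -0.11  1.76 -0.    1.49 -1.71] F [ 0.1 -1.2 -0.1] T [-0.01 -0.01  0.  ] w -0.001 g 0.0
[-9.410e-02  4.218e-01  7.630e-02  1.000e-04 -9.000e-04 -7.030e-02]
```

Emit:
jog_arm --motion "0 -0.02 0.1 0 0 0 -0.02; 0 -0.05 0.2 0 0 0 -0.04; 0 -0.07 0.3 0.03 0 0 -0.06; 0 -0.09 0.4 0.06 0 0 -0.07; 0 -0.094 0.42 0.076 0 0 -0.07"

```text
time: 17.7
tool_pos: [0.6093, 0.1988, 0.1987]
tool_rot: [-0.002, -0.045, 0.999, -0.0]
contact_force: [0.5, 0.3, 0.0]
gripper_width: 0.001
grasp_force: 0.0
```

```bash
python3 -c "
from h import *
st()
print(row((.6103,.199,.074),185))
for c in('top','side'):
  P=cloud(grab_frame(c))
  q=P[(abs(P[...,0]-.434)<.06)&(abs(P[...,1]+.245)<.05)&(P[...,2]>.09)&(P[...,2]<.104)]
  if len(q)>9:print(c,np.round(q[:,2].mean(),4),cv2.minAreaRect(q[:,:2].astype(np.float32)))
"
```

```text
t 17.7 tcp [0.6093 0.1988 0.1987] yaw -174.89 tz [-0.003 -0.    -1.   ] j [ 0.2   0.11  1.6   0.    1.43 -1.46] F [0.5 0.3 0. ] T [0.01 0.04 0.04] w 0.001 g 0.0
[-2.800e-03  2.000e-04  2.494e-01 -1.000e-04 -2.300e-03  1.200e-03]
top 0.0984 ((0.43457332253456116, -0.2450321465730667), (0.018605051562190056, 0.05590428411960602), 80.29619598388672)
side 0.0981 ((0.4334380626678467, -0.2467387318611145), (0.02015676349401474, 0.054146941751241684), 80.85261535644531)
```

Emit:
jog_arm --motion "0 -0.002 0 0.08 0 -0.001 0; 0 -0.002 0 0.16 0 -0.001 0; 0 -0.002 0 0.22 0 -0.001 0; 0 -0.002 0 0.248 0 -0.001 0; 0 -0.002 0 0.248 0 -0.001 0"

```text
time: 18.42
tool_pos: [0.6109, 0.1954, 0.0768]
tool_rot: [0.0, -0.042, 0.999, -0.0]
contact_force: [-0.2, 0.8, 0.4]
gripper_width: -0.004
grasp_force: 0.0
```

```bash
python3 -c "
from h import *
st()
print(row((.6042,.2715,.074),185))"
```

```text
t 18.43 tcp [0.6109 0.1954 0.0768] yaw -175.16 tz [ 0. -0. -1.] j [ 0.19  0.23  1.69 -0.    1.22 -1.46] F [-0.2  0.8  0.4] T [-0.02 -0.04  0.02] w -0.004 g 0.0
[ 4.000e-04  1.529e-01  5.500e-03 -2.000e-04  1.000e-04 -1.800e-03]
```

Emit:
jog_arm --motion "0 0 0.03 0 0 0 0; 0 0 0.06 0 0 0 0; 0 0 0.09 0 0 0 0; 0 0 0.12 0 0 0 0; 0 0 0.14 0 0 0 0"

```text
time: 19.05
tool_pos: [0.6052, 0.2675, 0.0776]
tool_rot: [0.001, -0.043, 0.999, 0.0]
contact_force: [1.2, -1.6, 2.0]
gripper_width: 0.001
grasp_force: 1.2
```

```bash
python3 -c "
from h import *
st()
P=cloud(grab_frame('side'));Q=cloud(grab_frame('top'))
for c in (P,Q):
  q=c[(abs(c[...,0]-.605)<.04)&(c[...,1]>.2)&(c[...,1]<.33)&(c[...,2]>.088)&(c[...,2]<.099)]
  print(len(q),q.min(0),q.max(0)) if len(q) else 0
for k in('top','side'):print([np.round(r['at'],4) for r in place_of(k,'catch_tab')[:2]])"
```

```text
t 19.05 tcp [0.6052 0.2675 0.0776] yaw -175.04 tz [ 0.002  0.    -1.   ] j [ 0.3   0.27  1.64 -0.    1.23 -1.35] F [ 1.2 -1.6  2. ] T [-0.29 -0.16 -0.03] w 0.001 g 1.2
32 [0.58827702 0.25114248 0.08815109] [0.61132276 0.29399452 0.09885194]
[]
[array([0.2304, 0.2436, 0.0772]), array([0.6027, 0.2844, 0.0779])]
```

Emit:
jog_arm --motion "0 0 0.008 0 0 0 0; 0 0 0.014 0 0 0 0; 0 0 0.02 0 0 0 0; 0 0 0.02 0 0 0 0; 0 0 0.02 0 0 0 0"

```text
time: 19.88
tool_pos: [0.6039, 0.2756, 0.0766]
tool_rot: [0.0, -0.043, 0.999, -0.0]
contact_force: [-0.5, -3.2, -1.6]
gripper_width: -0.001
grasp_force: 1.9
```

```bash
python3 -c "
from h import *
st()"
```

```text
t 19.88 tcp [0.6039 0.2756 0.0766] yaw -175.1 tz [ 0.    -0.001 -1.   ] j [ 0.32  0.28  1.63 -0.    1.23 -1.34] F [-0.5 -3.2 -1.6] T [-0.66  0.07 -0.03] w -0.001 g 1.9
```

Emit:
jog_arm --motion "0 0 0.004 0 0 0 0; 0 0 0.006 0 0 0 0; 0 0 0.008 0 0 0 0; 0 0 0.008 0 0 0 0; 0 0 0.008 0 0 0 0"

```text
time: 20.5
tool_pos: [0.6038, 0.276, 0.0765]
tool_rot: [-0.0, -0.043, 0.999, -0.004]
contact_force: [-0.7, -14.2, -0.2]
gripper_width: -0.002
grasp_force: 7.5
```

```bash
python3 -c "
from h import *
st()"
```

```text
t 20.5 tcp [0.6038 0.276  0.0765] yaw -175.12 tz [-0.001 -0.008 -1.   ] j [ 0.32  0.28  1.63 -0.01  1.24 -1.33] F [ -0.7 -14.2  -0.2] T [-2.37  0.13 -0.03] w -0.002 g 7.5
```

Emit:
jog_arm --motion "0 0 -0.03 0 0 0 0; 0 0 -0.08 -0.02 0 0 0; 0 0 -0.115 -0.04 0 0 0; 0 0 -0.115 -0.04 0 0 0; 0 0 -0.115 -0.04 0 0 0"

```text
time: 21.12
tool_pos: [0.609, 0.2234, 0.0975]
tool_rot: [0.001, -0.043, 0.999, 0.0]
contact_force: [-0.7, 0.2, -0.3]
gripper_width: 0.001
grasp_force: 0.0
```

```bash
python3 -c "
from h import *
st()
f=grab_frame('side');g=grab_frame('top')
print(row((.6085,.2222,.07),185))
for k in('top','side'):print([(np.round(r['at'],4),round(r['p'],2)) for t in('button_top','catch_tab') for r in place_of(k,t)[:2]])
cv2.imwrite('pics/b.png',np.hstack([ortho(x,(.606,.25),.056,.08,380) for x in(g,f)]))"
```

```text
t 21.12 tcp [0.609  0.2234 0.0975] yaw -175.09 tz [ 0.002  0.001 -1.   ] j [ 0.24  0.22  1.66  0.    1.26 -1.42] F [-0.7  0.2 -0.3] T [-0.   -0.01  0.04] w 0.001 g 0.0
[ 0.0003 -0.0027  0.0536  0.0002  0.0006 -0.0006]
[(array([0.6016, 0.2948, 0.0826]), 0.45)]
[(array([0.6101, 0.2264, 0.0539]), 0.56), (array([0.605 , 0.2908, 0.0813]), 0.69), (array([0.2314, 0.2464, 0.0777]), 0.61)]
```

View pics/b.png

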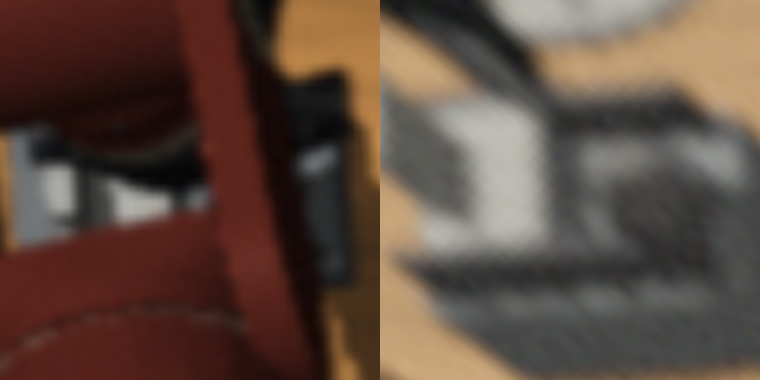

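Emit:
jog_arm --motion "0 0 -0.002 0.03 0 0 0; 0 0 -0.002 0.06 0 0 0; 0 0 -0.002 0.08 0 0 0; 0 0 -0.002 0.09 0 0 0; 0 0 -0.002 0.095 0 0 0"

```text
time: 22.05
tool_pos: [0.6085, 0.2217, 0.0499]
tool_rot: [-0.0, -0.043, 0.999, -0.0]
contact_force: [-7.7, -2.6, 12.5]
gripper_width: -0.004
grasp_force: 6.4
```

Emit:
jog_arm --motion "0 0 0 0.004 0 0 0; 0 0 0 0.006 0 0 0; 0 0 0 0.008 0 0 0; 0 0 0 0.008 0 0 0; 0 0 0 0.008 0 0 0"

```text
time: 22.68
tool_pos: [0.6086, 0.2217, 0.0498]
tool_rot: [-0.001, -0.043, 0.999, -0.0]
contact_force: [-13.0, -4.7, 21.5]
gripper_width: 0.001
grasp_force: 10.4
```

```bash
python3 -c "
from h import *
st()"
```

```text
t 22.68 tcp [0.6086 0.2217 0.0498] yaw -175.07 tz [-0.001 -0.001 -1.   ] j [ 0.23  0.27  1.68 -0.    1.18 -1.42] F [-13.   -4.7  21.5] T [-0.64  2.45 -0.05] w 0.001 g 10.4
```

Bottomed (z 0.050, 21 N). Withdraw upwards and check.

Emit:
jog_arm --motion "0 0 0 -0.03 0 0 0; 0 0 0 -0.1 0 0 0; 0 0 0 -0.2 0 0 0; 0 0 -0.1 -0.3 0 0 0; 0 0 -0.2 -0.36 0 0 0"

```text
time: 23.3
tool_pos: [0.6181, 0.1252, 0.2268]
tool_rot: [0.003, -0.044, 0.999, 0.0]
contact_force: [1.9, 0.3, 0.4]
gripper_width: -0.001
grasp_force: 0.0
```

Emit:
jog_arm --motion "0 0.08 -0.06 0 0 0 0; 0 0.16 -0.12 0 0 0 0; 0 0.2 -0.16 0 0 0 0; 0 0.2 -0.16 0 0 0 0; 0 0.2 -0.16 0 0 0 0"

```text
time: 23.92
tool_pos: [0.525, 0.0375, 0.224]
tool_rot: [0.002, -0.043, 0.999, 0.0]
contact_force: [-0.9, 0.3, -0.2]
gripper_width: -0.003
grasp_force: 0.0
```

```bash
python3 -c "
from h import *
st()
f=grab_frame('top');P=cloud(f)
cv2.imwrite('pics/end.png',np.hstack([ortho(f,c,z,.08,260) for c,z in(((.606,.26),.06),((.433,-.245),.036),((.5415,-.01),.078))]))
for c in((.4335,-.245),(.605,.27)):
  q=P[(abs(P[...,0]-c[0])<.06)&(abs(P[...,1]-c[1])<.06)&(P[...,2]>.085)&(P[...,2]<.104)]
  print(len(q),q[:,2].mean(),cv2.minAreaRect(q[:,:2].astype(np.float32)) if len(q)>5 else '')"
```

```text
t 23.93 tcp [0.525  0.0375 0.224 ] yaw -175.09 tz [ 0.003  0.    -1.   ] j [-0.07 -0.18  1.85  0.    1.47 -1.73] F [-0.9  0.3 -0.2] T [-0.01 -0.04 -0.  ] w -0.003 g 0.0
126 0.09781226233928147 ((0.43475863337516785, -0.24520638585090637), (0.01895354501903057, 0.05561140179634094), 79.72557830810547)
60 0.0964985433740352 ((0.6045752763748169, 0.2942964732646942), (0.036633506417274475, 0.012850825674831867), 4.009476661682129)
```

View pics/end.png

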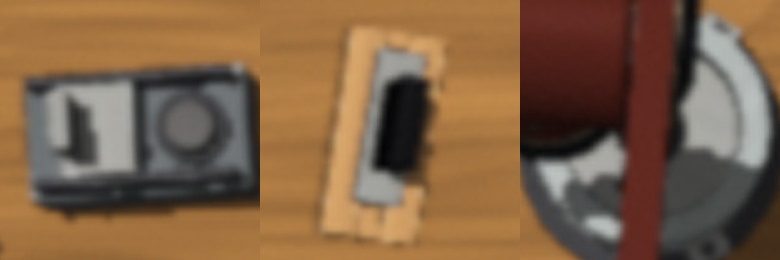

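The picture shows the catch fully open with the tab near (75,130) and the button free at (190,125). The spanner is upright on its stand near (400,125), and the ring was seen home earlier.

```bash
python3 -c "
from plant import *
print(job_done())"
```

```text
the job is handed in; nothing more can be done
None
```

The job is handed in: by the camera and force readings the ring is home, the larger spanner is back on its stand and released, the catch is fully open, and the button was pressed to its stop and released (no verdict was returned).

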